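Zero a pair of meter tweezers and hold them across a capacitor

ROBOT

A 6-joint arm with a two-finger parallel gripper is mounted at the origin on the work surface; the furniture and walls round the work are solid. World frame = base frame: x ahead of the robot, y to its left, z up, the work surface at z = 0. Lengths are in m, angles in rad, forces in N, time in s.
With the tool pointing down it reaches from about 0.25 to 0.775 m from the base axis. Payload 4 kg.
Tool frame: the origin (TCP) lies midway between the tips of the shut fingers; the grasp point (between the pads) lies 19 mm behind it; z points along the fingers, x is the direction in which the jaws open and shut, and the axes are right-handed (so a half turn about z gives the same grasp; the last joint's range is limited). The gripper opens to 94 mm and grips with 3 to 60 N. Pads are 16 mm wide; open, the fingers measure 119 mm over their backs; the gripper's body (75 mm by 177 mm) begins 78 mm behind the grasp point.
Start: joints at [1.037, 0.087, 1.371, -0, 1.684, -0.103], TCP at [0.23, 0.5, 0.206] pointing down, gripper open.
Joint ranges: [-3.1, 3.1], [-0.76, 2.03], [0.27, 2.55], [-1.08, 4.22], [0.17, 2.65], [-2.57, 2.57]. Speed limits (rad/s): [2.79, 2.79, 3.14, 3.14, 3.14, 3.14].

INTERFACE

Orientations are given as [roll, pitch, yaw] about the fixed x, y, z axes, in that order (R = Rz(yaw) Ry(pitch) Rx(roll)).
In Python, from bench import robot gives the robot as it stands.
- The arm moves only by the shell command python3 -m handwheel 'ROWS'. ROWS is a JSON object of lists of equal length, an entry for each row: "delta_pos": the shift along the tool's x, y, z in mm, a list of three; "rotation": the turn, a rotation vector about the tool's x, y, z in rad, a list of three; "claw": the closure, from -1 (fully open) to 1 (shut). In form: {"delta_pos": [[tx, ty, tz], ...], "rotation": [[wx, wy, wz], ...], "claw": [claw, ...]}. A call has exactly 8 rows; each row shifts and turns the commanded pose from where the row before left it, along the tool's axes as they then stand; what a row does not reach is not made up. A row lasts 1/8 s, in which the tool goes at most 62.5 mm and 10.7 degrees, less where a joint would pass 70% of its speed; a pose out of reach is approached as far as the arm can. A call with a gripper value outside its range is refused whole. The fingers move at their own pace and stop on an object; the grip force is fixed at half the most. Time passes only in rows, so rows that do not move let the fingers close, or fill a call up. It gives the time, the measured TCP pose, the force and the opening at its end, in the units of the state.
- robot.get_obs(): the state, without advancing time (a new reading comes with each control period).
- robot.snapshot(name): name is "side" or "top"; returns a dict with "color" (384x512x3 uint8, red, green, blue), "intrinsics" (3x3 intrinsics, pixels), "eye" and "rotation" of the camera in the world. Camera axes: x right, y down, z forward; pixel columns grow to the right and rows downward; lengths in m; the calibration is good to about 2 mm. A picture is of the moment at which its call begins. There is no depth.
- robot.close_job(): hands the job in, once; it reports no verdict.
The state is a dict: "time": time; "joint_positions": joint angles; "qvel": joint speeds; "joint_torque": joint torques, N m; "tool_pos": TCP position; "ee_rot": TCP orientation; "wrist_force": force on the tool from outside, world axes, zero at the start; "wrist_torque": the same for the moment, N m; "width": finger opening in m.
Only numpy, scipy, OpenCV 4.12 (cv2) and the standard library are available. Lean on these libraries where they do the work, as an engineer would, in place of code of your own. Each camera call takes 0.05 s, during which the arm holds its last target.

TASK

Check the lamp board with the meter tweezers: lift them by the legs out of their cradle and zero the meter by touching both tips together onto the bare metal strip along the near edge of the board for about half a second. Then squeeze the legs until the gap between the tips matches the two ringed pads at the ends of the box capacitor, and set one tip on each pad with light pressure. Finish while still holding the tweezers level there, both tips steady on their pads; leave the rest of the bench alone.

Things in the scene. Friction and masses are not known exactly. Their poses are not given: they have to be found in the camera images.
- grip_centre (a point): Centre of the meter tweezers, midway between the two rubber grips and half-way up them; x runs level from the tail to the tips, y to the left leg, z up. The grips, 30 mm long along x and 18 mm high, are the legs' outer faces, 44 mm across when free. Each tip lies 32 mm ahead of and 36 mm below this point. In the cradle this point is 52 mm above the worktop and the tweezers lie level.
- tweezers: Meter tweezers (same origin and axes as grip_centre), loose, 70 g, 146 mm long, off-white, blank display in the tail. Two legs, hinged in the tail 75 mm behind the origin, spring apart. Width across the grips 44, 38, 32 mm gives a tip gap of 43, 34.5, 26 mm (grip faces parallel at 32). Each leg pushes back with 4 N when free, 10 N at 32 mm, 17 N fully squeezed.
- tip_left (a point): Lowest point of the left (+y) tip of the tweezers: a brass contact pin, 2.6 mm thick, pointing straight down, spring-loaded: up to 6 mm of travel upwards, 0.15 N to start and 0.05 N more per mm.
- tip_right (a point): The same for the right (-y) tip. The distance between the two tip points is the tip gap.
- pad_left (a point): Centre of the upper face of the left (+y) of two round tinned pads, 8 mm across, each in a printed white ring, 26 mm apart centre to centre, 24 mm above the worktop. Between them stands a pale box capacitor 14 mm long (from pad to pad), 8 mm wide, 6 mm high. Axes are the board's: y from the right pad to the left, z up.
- pad_right (a point): Centre of the upper face of the right (-y) pad; axes are the board's.
- zero_strip (a point): Centre of the upper face of the bare metal strip on the board, 12 mm wide and 63 mm long along y, 40 mm nearer to the robot (-x of the board) than the middle of the two pads, at the same height. Axes are the board's.
- board: Dark green lamp board, 110 x 86 mm, in a fixed holder with two rails, 116 mm wide over its screws. Origin on the worktop under the middle of the two pads; x away from the robot, y to the left, z up. Its upper face is 24 mm above the worktop. Nothing on it before or beside the pads is higher than the 6 mm capacitor; from 28 mm beyond them there are parts up to 12 mm high.
- cradle: Dark cradle of the tweezers, fixed, 164 x 66 mm, 50 mm high. Origin on the worktop below the grip centre; x towards the tips. The tweezers lie in it freely and lift straight up: a saddle holds the tail (66 to 118 mm behind the origin), a thin cross-bar carries the legs 17 to 23 mm ahead of it. Beside and under the grips it is open down to 6 mm above the worktop.
- sanding_block: Bystander: black sanding block, 64 x 98 x 24 mm, origin under its centre.
- masking_tape: Bystander: roll of masking tape lying flat, 98 mm across, 25 mm high, origin under its centre.
- eraser: Bystander: pink eraser, 20 x 44 x 12 mm, origin under its centre.

How it is judged:
On the way:
1. both tips touch the bare metal strip of the board (x of tip_left in the frame of zero_strip between -0.007 and 0.007 m and y of tip_left in the frame of zero_strip between -0.0325 and 0.0325 m and z of each of tip_left, tip_right in the frame of zero_strip below 0.002 m and x of tip_right in the frame of zero_strip between -0.007 and 0.007 m and y of tip_right in the frame of zero_strip between -0.0325 and 0.0325 m and contact force between tweezers and board above 0.1 N and contact force between the fingers and tweezers above 2 N), for 0.3 s.
At the end, for the whole second after the job is handed in: Still held in the fingers (at least 2 N), level within 20 degrees and steady (slower than 10 mm/s), each tip touches its own pad (within 4 mm of the pad's centre, tip gap 26 mm within 5 mm, force on the board 0.1 to 8 N), and the tweezers are clear of the cradle (((distance between tip_left and pad_left below 0.004 m and distance between tip_right and pad_right below 0.004 m) or (distance between tip_left and pad_right below 0.004 m and distance between tip_right and pad_left below 0.004 m)) and distance between tip_left and tip_right between 0.021 and 0.031 m and contact force between tweezers and board between 0.1 and 8 N and contact force between the fingers and tweezers above 2 N and contact force between tweezers and cradle below 0.05 N and angle between tweezers's own z axis and vertical below 0.35 rad and linear speed of tweezers below 0.01 m/s); the arm keeps its last pose, push and grip.
It fails at once if the board is pressed hard (over 15 N) with the tweezers (contact force between tweezers and board above 15 N).
It fails at once if a bystander (sanding block, masking tape, eraser) is shifted by more than 25 mm (distance of any of sanding_block, masking_tape, eraser from where it was at the start of the episode above 0.025 m).
It also fails if it takes over 42 s, if anything falls off the work surface, if the arm or the gripper's body presses on something with over 40 N, if the wrist force passes 120 N, or if a joint passes its speed limit or range.

## Working session

There is one attempt and no reset: what is moved stays moved. The work goes in short steps, Python scripts to look and compute and a shell command to move; the robot and the scene stay as the last step left them, time stands still between calls to the robot, and variables do not carry over. Pictures are saved under pics/ and viewed, and the job is handed in when it is done.

```bash
mkdir -p pics
cat > h.py <<'E'
import numpy as np, cv2
from bench import robot
def snap(n,f):
    s=robot.snapshot(n); cv2.imwrite('pics/'+f,cv2.cvtColor(s['color'],cv2.COLOR_RGB2BGR)); return s
def ray(s,u,v,z):
    K=np.array(s['intrinsics']);R=np.array(s['rotation']);e=np.array(s['eye'])
    d=R@np.linalg.solve(K,[u,v,1.]); return e+d*(z-e[2])/d[2]
def proj(s,p):
    K=np.array(s['intrinsics']);R=np.array(s['rotation']);e=np.array(s['eye'])
    q=K@(R.T@(np.array(p)-e)); return q[:2]/q[2]
E
python3 - <<'E'
from h import *
for n in('top','side'):
    s=snap(n,n+'0.png'); print(n,s['eye'],s['rotation'],s['intrinsics'])
    c=cv2.imread(f'pics/{n}0.png')
o=robot.get_obs();print(o)
E
```

```text
top [0.45972573 0.08593865 0.90453018] [-3.02690152 -0.00334218 -1.57775882] [[458.11171242   0.         265.16540561]
 [  0.         458.11171242 196.89425309]
 [  0.           0.           1.        ]]
side [ 0.10275587 -0.30152835  0.67480323] [-2.34800402 -0.00319041 -0.88378715] [[429.46456407   0.         257.76358146]
 [  0.         429.46456407 191.55184471]
 [  0.           0.           1.        ]]
{'time': 0.1, 'joint_positions': array([ 1.03686792e+00,  8.78990428e-02,  1.37207150e+00, -3.42271675e-05,
        1.68363204e+00, -1.03098291e-01]), 'qvel': array([ 0.00039959, -0.00221419, -0.00256709, -0.00179473, -0.00014627,
       -0.00060985]), 'joint_torque': array([ 1.62701243e-03, -3.41249979e+01, -3.03301978e+01,  7.19005382e-02,
        3.04327975e-02, -1.05145020e-04]), 'tool_pos': array([0.22945418, 0.49930463, 0.20442748]), 'ee_rot': array([-3.14141964e+00,  2.00275188e-03,  1.13996257e+00]), 'wrist_force': array([ 0.17360803, -0.2384407 , -0.99870901]), 'wrist_torque': array([-0.04177957, -0.01966263, -0.03085118]), 'width': 0.09380890794895627}
```

View pics/top0.png

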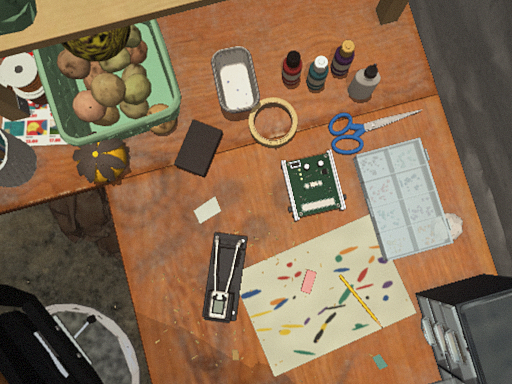

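View pics/side0.png

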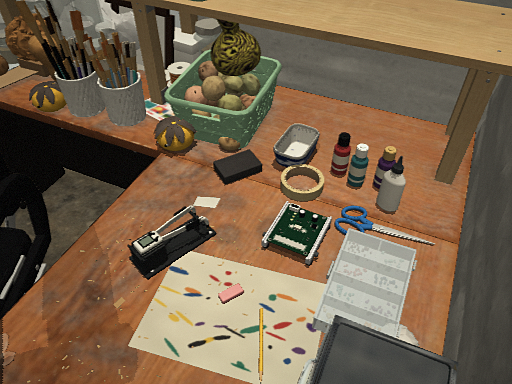

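```bash
sed -i 's/^def snap/from scipy.spatial.transform import Rotation as Ro\ndef snap/; s/R=np.array(s\[.rotation.\])/R=Ro.from_euler("xyz",s["rotation"]).as_matrix()/' h.py
python3 - <<'E'
from h import *
def crop(n,f,x,y,w,h,k): 
    c=cv2.imread('pics/'+n)[y:y+h,x:x+w]; cv2.imwrite('pics/'+f,cv2.resize(c,None,fx=k,fy=k,interpolation=cv2.INTER_CUBIC))
crop('top0.png','t_cr.png',195,225,60,100,6)
crop('top0.png','t_bd.png',275,145,80,80,7)
crop('side0.png','s_cr.png',125,195,100,85,7)
crop('side0.png','s_bd.png',255,195,85,75,7)
E
```

```text
(no output)
```

View pics/t_cr.png

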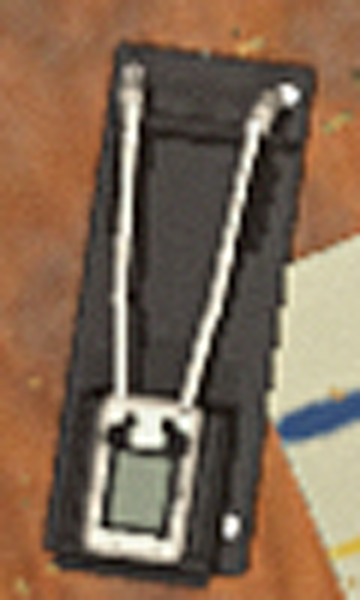

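View pics/t_bd.png

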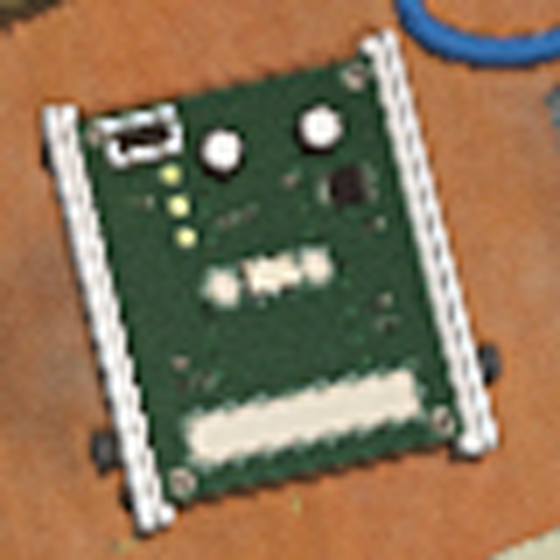

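View pics/s_cr.png

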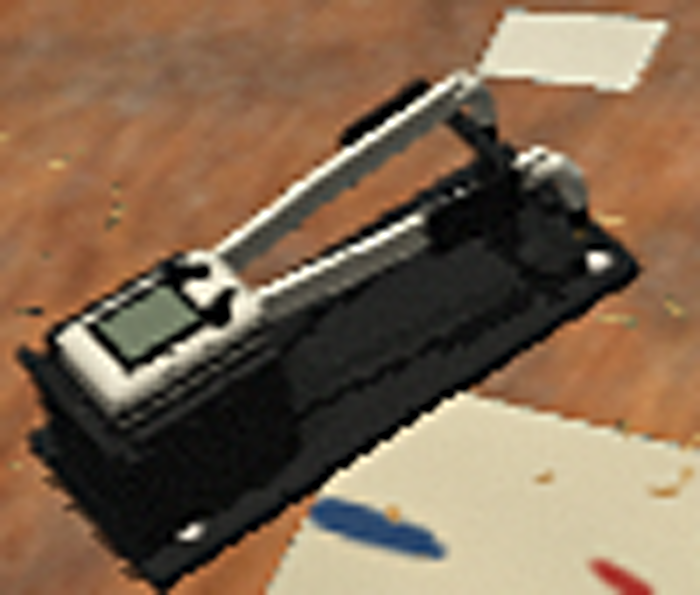

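View pics/s_bd.png

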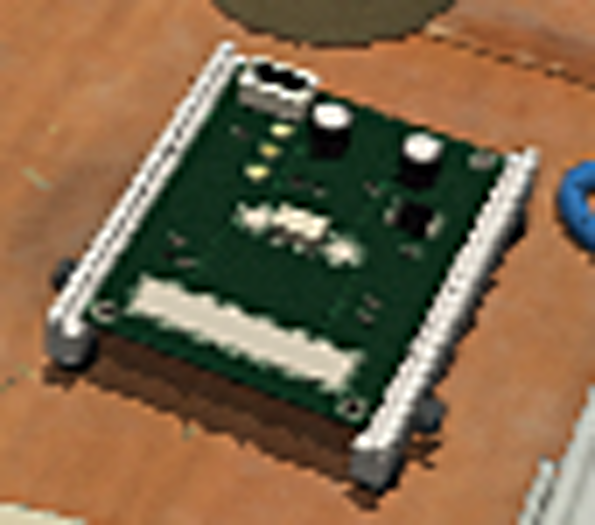

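```bash
cat >> h.py <<'E'
def P(s):
    R=Ro.from_euler("xyz",s["rotation"]).as_matrix(); return np.array(s['intrinsics'])@np.c_[R.T,-R.T@np.array(s['eye'])]
def tri(a,ua,b,ub):
    X=cv2.triangulatePoints(P(a),P(b),np.array(ua,float).reshape(2,1),np.array(ub,float).reshape(2,1))[:,0]; return X[:3]/X[3]
E
python3 - <<'E'
from h import *
import pickle
a=robot.snapshot('top');b=robot.snapshot('side')
pickle.dump((a,b),open('s0.pkl','wb'))
T=lambda x,y,k=6,o=(195,225):(o[0]+(x-k/2+.5)/k,o[1]+(y-k/2+.5)/k)
S=lambda x,y:T(x,y,7,(125,195))
TB=lambda x,y:T(x,y,7,(275,145)); SB=lambda x,y:T(x,y,7,(255,195))
print('base corners z=6mm')
for p in [(122,42),(315,72),(245,572),(45,552)]: print(ray(a,*T(*p),.006))
f={'fl':((115,447),(165,288)),'fr':((178,455),(203,318)),'rr':((168,535),(130,370)),'rl':((103,525),(92,325)),'tailrr':((180,558),(120,410)),'tailfl':((105,398),(195,258)),'tailfr':((198,405),(262,300)),'legL':((130,92),(465,78)),'legR':((268,102),(535,155)),'screwF':((288,95),(598,262)),'screwR':((232,525),(190,532))}
for k,(p,q) in f.items():
    X=tri(a,T(*p),b,S(*q)); print(k,X.round(4),(proj(a,X)-T(*p)).round(2))
g={'padL':((222,287),(253,216)),'padR':((316,266),(343,250)),'stTL':((188,418),(140,283)),'stTR':((410,372),(358,355)),'stBR':((420,412),(338,388)),'stBL':((200,462),(128,308)),'cap':((270,275),(298,228))}
for k,(p,q) in g.items():
    X=tri(a,TB(*p),b,SB(*q)); print(k,X.round(4),'top@24',ray(a,*TB(*p),.024)[:2].round(4),'side@24',ray(b,*SB(*q),.024)[:2].round(4))
E
```

```text
base corners z=6mm
[0.4955384  0.18100432 0.006     ]
[0.48535591 0.11810121 0.006     ]
[0.32648099 0.14082514 0.006     ]
[0.33319284 0.20467352 0.006     ]
fl [0.3706 0.1776 0.0565] [-0.29  0.36]
fr [0.3684 0.1583 0.0613] [-0.38  0.47]
rr [0.3451 0.161  0.0601] [-0.18  0.22]
rl [0.3484 0.1804 0.06  ] [-0.11  0.13]
tailrr [0.3375 0.1578 0.0537] [-0.14  0.17]
tailfl [0.3844 0.1815 0.0533] [-0.51  0.62]
tailfr [0.383  0.1524 0.0594] [-0.36  0.43]
legL [0.4775 0.1742 0.0531] [-0.37  0.42]
legR [0.4713 0.134  0.0546] [-1.7   1.95]
screwF [0.4775 0.1272 0.0073] [-0.19  0.21]
screwR [0.3408 0.1454 0.0077] [-0.28  0.35]
padL [0.582  0.003  0.0258] top@24 [0.5827 0.0023] side@24 [0.5828 0.0043]
padR [ 0.5881 -0.0235  0.0252] top@24 [ 0.5884 -0.0239] side@24 [ 0.5887 -0.0229]
stTL [0.5452 0.0135 0.0225] top@24 [0.5463 0.0123] side@24 [0.5427 0.014 ]
stTR [ 0.5584 -0.0488  0.027 ] top@24 [ 0.5587 -0.0493] side@24 [ 0.5605 -0.0477]
stBR [ 0.547  -0.0511  0.0258] top@24 [ 0.5475 -0.0518] side@24 [ 0.5477 -0.05  ]
stBL [0.5334 0.0099 0.0252] top@24 [0.5341 0.0092] side@24 [0.5334 0.0111]
cap [ 0.5851 -0.0103  0.0276] top@24 [ 0.586  -0.0111] side@24 [ 0.5873 -0.0083]
```

```bash
cat >> h.py <<'E'
def overlay(s,pts,f,box,k=7,col=(0,0,255)):
    x,y,w,h=box; c=cv2.cvtColor(s['color'],cv2.COLOR_RGB2BGR)[y:y+h,x:x+w]; c=cv2.resize(c,None,fx=k,fy=k,interpolation=cv2.INTER_CUBIC)
    for p in pts:
        u=(proj(s,p)-[x,y]+.5)*k-.5; cv2.circle(c,tuple(int(round(t)) for t in u),2,col,-1)
    cv2.imwrite('pics/'+f,c)
def todo(x,y,z,yaw):
    o=robot.get_obs(); R=Ro.from_euler('xyz',o['ee_rot']); Rt=Ro.from_euler('xyz',[np.pi,0,yaw])
    d=np.array([x,y,z])-o['tool_pos']
    print('t',o['time'],'d in target axes mm',(Rt.inv().apply(d)*1e3).round(1),'d in tool axes',(R.inv().apply(d)*1e3).round(1),'rotvec tool',(R.inv()*Rt).as_rotvec().round(4),'w',o['width'],'F',o['wrist_force'].round(2))
E
python3 - <<'E'
from h import *
import pickle
a,b=pickle.load(open('s0.pkl','rb'))
R=Ro.from_euler('z',-.137);o=np.array([.4497,.1563,.052])
pts=[o+R.apply([x,y,z]) for x in(-.015,.015) for y in(-.022,.022) for z in (-.009,.009)]
pts+=[o+R.apply([.032,y,-.036]) for y in(-.0215,.0215)]
pts+=[o+R.apply([x,y,-.046]) for x in(-.122,.042) for y in(-.033,.033)]
overlay(a,pts,'o1.png',(195,225,60,100),6)
overlay(b,pts,'o2.png',(125,195,100,85),7)
todo(.4497,.1563,.2,1.434)
E
```

```text
t 0.2 d in target axes mm [-309.9  264.9    4.8] d in tool axes [-219.9  343.4    5. ] rotvec tool [-0.0003  0.0013 -0.294 ] w 0.09408839268560468 F [0.57 0.15 0.58]
```

View pics/o1.png

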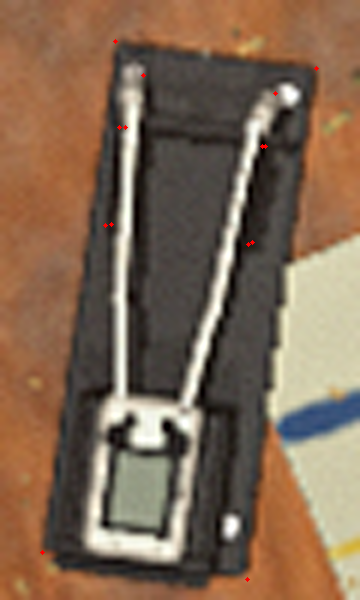

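View pics/o2.png

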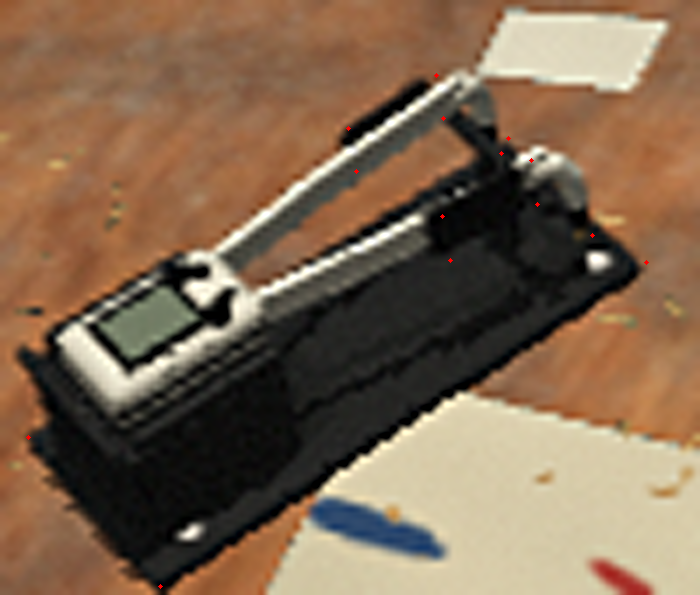

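```bash
python3 -m handwheel '{"delta_pos":[[0,0,0],[0,0,0],[-44,37,0],[-44,37,0],[-44,37,0],[-44,37,0],[-44,37,0],[-44,37,0]],"rotation":[[0,0,-0.147],[0,0,-0.147],[0,0,0],[0,0,0],[0,0,0],[0,0,0],[0,0,0],[0,0,0]],"claw":[-1,-1,-1,-1,-1,-1,-1,-1]}'; python3 -c "
from h import *
todo(.4497,.1563,.1,1.434)"
```

```text
time: 1.2
tool_pos: [0.4142, 0.2063, 0.2055]
ee_rot: [3.141, -0.0, 1.434]
wrist_force: [0.4, -0.0, -0.2]
width: 0.0944
t 1.2 d in target axes mm [-44.7  42.  105.5] d in tool axes [-44.7  41.9 105.5] rotvec tool [ 0.0004 -0.0003  0.0002] w 0.09441969860596393 F [ 0.35 -0.03 -0.24]
```

```bash
python3 -m handwheel '{"delta_pos":[[-23,21,0],[-22,21,0],[0,0,40],[0,0,40],[0,0,25],[0,0,0],[0,0,0],[0,0,0]],"rotation":[[0,0,0],[0,0,0],[0,0,0],[0,0,0],[0,0,0],[0,0,0],[0,0,0],[0,0,0]],"claw":[-1,-1,-1,-1,-1,-1,-1,-1]}'; python3 -c "
from h import *
todo(.4497,.1563,.033,1.434)
o=robot.get_obs();snap('side','s1.png');snap('top','t1.png')
for n in('s1','t1'):
    c=cv2.imread(f'pics/{n}.png'); x,y=(110,120) if n=='s1' else (170,180)
    cv2.imwrite(f'pics/{n}c.png',cv2.resize(c[y:y+150,x:x+160],None,fx=4,fy=4))
"
```

```text
time: 2.2
tool_pos: [0.4502, 0.158, 0.1023]
ee_rot: [3.138, -0.001, 1.434]
wrist_force: [0.4, -0.7, -0.7]
width: 0.094
t 2.2 d in target axes mm [-1.7 -0.3 69.3] d in tool axes [-1.8 -0.5 69.3] rotvec tool [ 0.0031 -0.0012  0.0001] w 0.09402001351698072 F [ 0.38 -0.72 -0.66]
```

View pics/s1c.png

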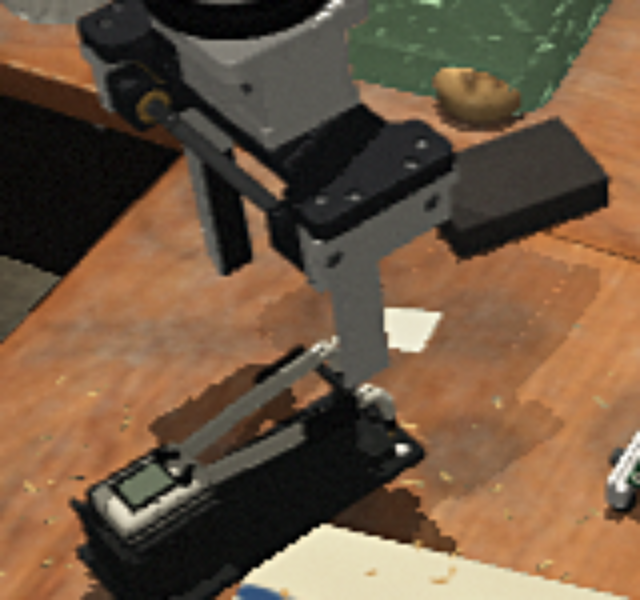

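The gripper is centred over the tweezers, with its fingers either side of the legs and well clear of the bystanders.

```bash
python3 -m handwheel '{"delta_pos":[[-2,0,20],[0,0,20],[0,0,20],[0,0,9],[0,0,0],[0,0,0],[0,0,0],[0,0,0]],"rotation":[[0,0,0],[0,0,0],[0,0,0],[0,0,0],[0,0,0],[0,0,0],[0,0,0],[0,0,0]],"claw":[-1,-1,-1,-1,-0.2,-0.2,-0.2,-0.2]}'; python3 -c "
from h import *
todo(.4497,.1563,.033,1.434)
s=snap('side','s2.png');c=cv2.imread('pics/s2.png')
cv2.imwrite('pics/s2c.png',cv2.resize(c[150:300,110:270],None,fx=4,fy=4))
s=snap('top','t2.png');c=cv2.imread('pics/t2.png')
cv2.imwrite('pics/t2c.png',cv2.resize(c[200:350,150:310],None,fx=4,fy=4))
"
```

```text
time: 3.3
tool_pos: [0.4492, 0.1558, 0.0321]
ee_rot: [3.14, -0.001, 1.434]
wrist_force: [-0.5, -1.1, -0.4]
width: 0.0583
t 3.3 d in target axes mm [ 0.6  0.4 -0.9] d in tool axes [ 0.6  0.4 -0.9] rotvec tool [ 0.0011 -0.0005  0.    ] w 0.05831191806053141 F [-0.48 -1.06 -0.41]
```

View pics/s2c.png

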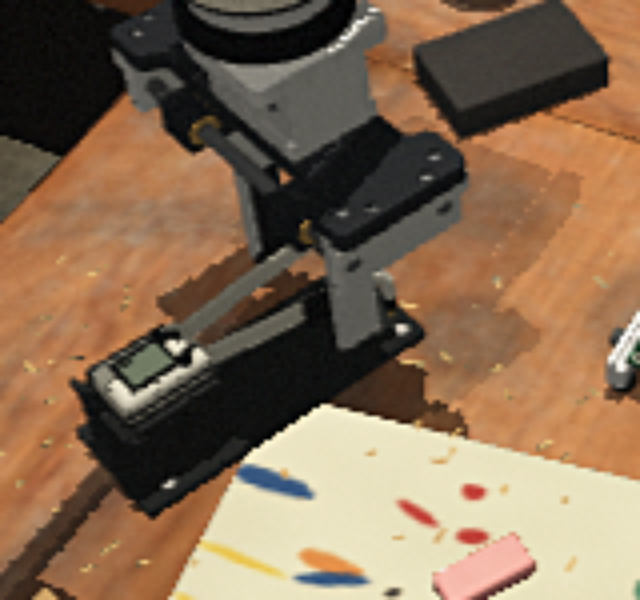

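View pics/t2c.png

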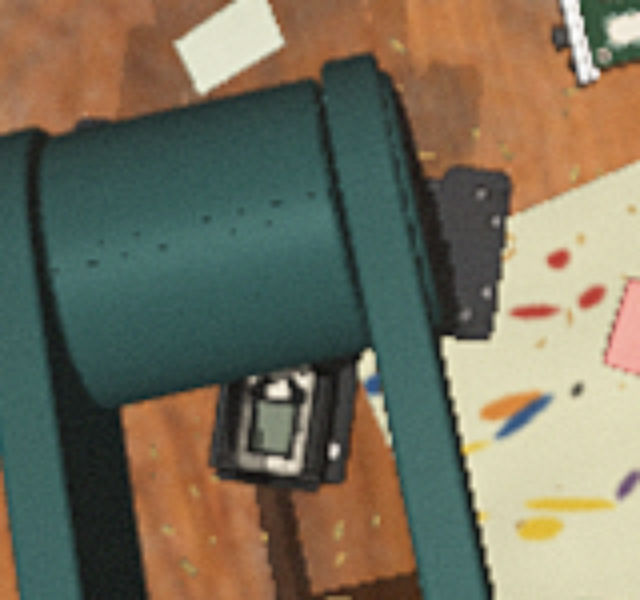

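```bash
python3 -m handwheel '{"delta_pos":[[0,0,0],[0,0,0],[0,0,0],[0,0,0],[0,0,0],[0,0,0],[0,0,0],[0,0,0]],"rotation":[[0,0,0],[0,0,0],[0,0,0],[0,0,0],[0,0,0],[0,0,0],[0,0,0],[0,0,0]],"claw":[0,0.1,0.15,0.2,0.25,0.28,0.28,0.28]}'; python3 -c "
from h import *
todo(.4497,.1563,.033,1.434)
s=snap('side','s3.png');c=cv2.imread('pics/s3.png')
cv2.imwrite('pics/s3c.png',cv2.resize(c[150:300,110:270],None,fx=4,fy=4))
"
```

```text
time: 4.4
tool_pos: [0.4488, 0.1558, 0.0315]
ee_rot: [3.142, -0.0, 1.434]
wrist_force: [0.5, 0.8, 0.4]
width: 0.0339
t 4.4 d in target axes mm [ 0.7  0.8 -1.5] d in tool axes [ 0.7  0.8 -1.5] rotvec tool [ 0.0001 -0.0003  0.    ] w 0.033917111705752886 F [0.46 0.84 0.38]
```

View pics/s3c.png

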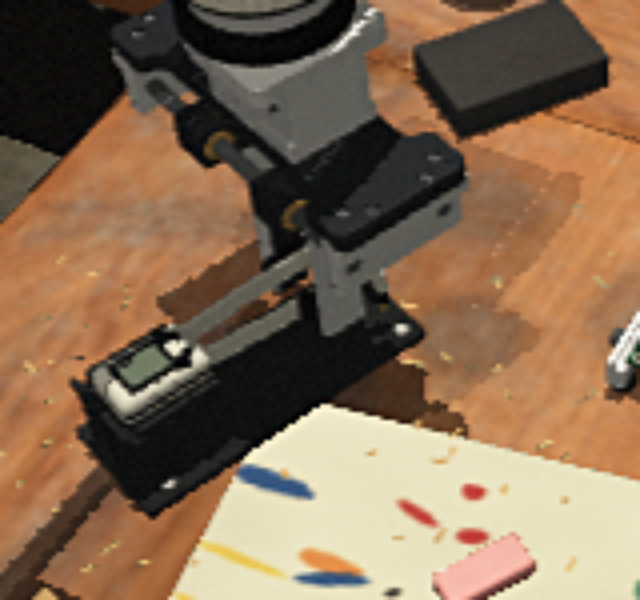

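```bash
python3 -m handwheel '{"delta_pos":[[0,0,-8],[0,0,-15],[0,0,-25],[0,0,-25],[0,0,-20],[0,0,-7],[0,0,0],[0,0,0]],"rotation":[[0,0,0],[0,0,0],[0,0,0],[0,0,0],[0,0,0],[0,0,0],[0,0,0],[0,0,0]],"claw":[0.28,0.28,0.28,0.28,0.28,0.28,0.28,0.28]}'; python3 -c "
from h import *
todo(.5151,-.0264,.13,1.795)
s=snap('side','s4.png');c=cv2.imread('pics/s4.png')
cv2.imwrite('pics/s4c.png',cv2.resize(c[110:260,110:270],None,fx=5,fy=4))
"
```

```text
time: 5.45
tool_pos: [0.4482, 0.1555, 0.1305]
ee_rot: [-3.14, 0.001, 1.434]
wrist_force: [-0.8, -0.0, -1.2]
width: 0.034
t 5.45 d in target axes mm [-192.2   24.8    0.5] d in tool axes [-171.1   91.1    0.5] rotvec tool [-1.80e-03  3.00e-04 -3.61e-01] w 0.03404196371632133 F [-0.8  -0.01 -1.17]
```

View pics/s4c.png

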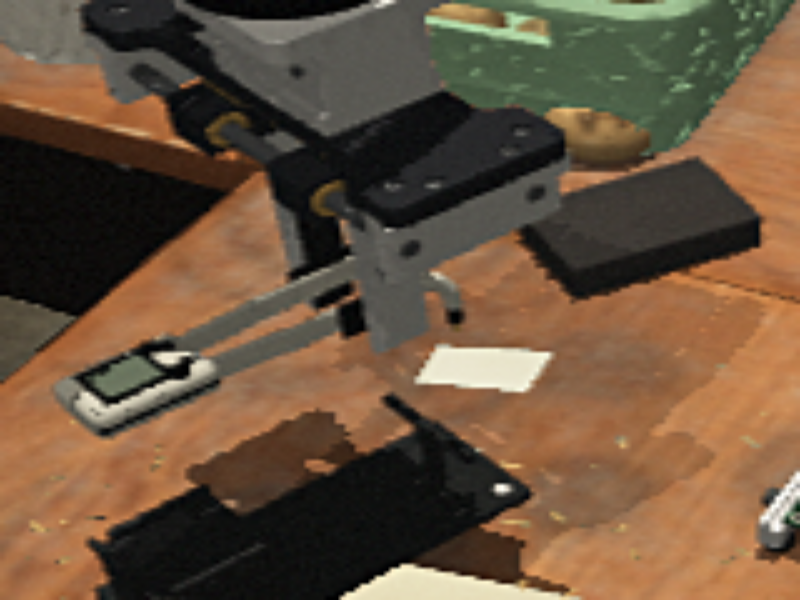

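The tweezers are lifted clear of the cradle and look level. The right tip shows ahead of the finger at crop (455,315).

```bash
python3 -m handwheel '{"delta_pos":[[0,0,0],[0,0,0],[0,0,0],[-30,5,0],[-50,6,0],[-50,6,0],[-40,6,0],[-22,2,0]],"rotation":[[0,0,-0.121],[0,0,-0.12],[0,0,-0.12],[0,0,0],[0,0,0],[0,0,0],[0,0,0],[0,0,0]],"claw":[0.28,0.28,0.28,0.28,0.28,0.28,0.28,0.28]}'
python3 -m handwheel '{"delta_pos":[[0,0,25],[0,0,25],[0,0,15],[0,0,8],[0,0,0],[0,0,0],[0,0,0],[0,0,0]],"rotation":[[0,0,0],[0,0,0],[0,0,0],[0,0,0],[0,0,0],[0,0,0],[0,0,0],[0,0,0]],"claw":[0.28,0.28,0.28,0.28,0.28,0.28,0.28,0.28]}'
python3 -c "
from h import *
todo(.5151,-.0264,.04,1.795)
for n in('side','top'):
    s=snap(n,n+'5.png')
"
```

```text
time: 6.5
tool_pos: [0.5158, -0.0279, 0.1303]
ee_rot: [-3.14, -0.001, 1.793]
wrist_force: [0.1, 0.2, -1.6]
width: 0.0344
time: 7.5
tool_pos: [0.5163, -0.026, 0.0591]
ee_rot: [3.14, 0.0, 1.795]
wrist_force: [-1.0, 0.6, -0.8]
width: 0.0343
t 7.5 d in target axes mm [-0.1 -1.2 19.1] d in tool axes [-0.1 -1.2 19.1] rotvec tool [0.0011 0.0004 0.    ] w 0.03428811361997618 F [-0.98  0.62 -0.76]
```

```bash
python3 -c "
import cv2
c=cv2.imread('pics/side5.png');cv2.imwrite('pics/s5c.png',cv2.resize(c[130:280,200:360],None,fx=5,fy=4))
c=cv2.imread('pics/top5.png');cv2.imwrite('pics/t5c.png',cv2.resize(c[120:270,230:390],None,fx=5,fy=4))
"
```

```text
(no output)
```

View pics/s5c.png

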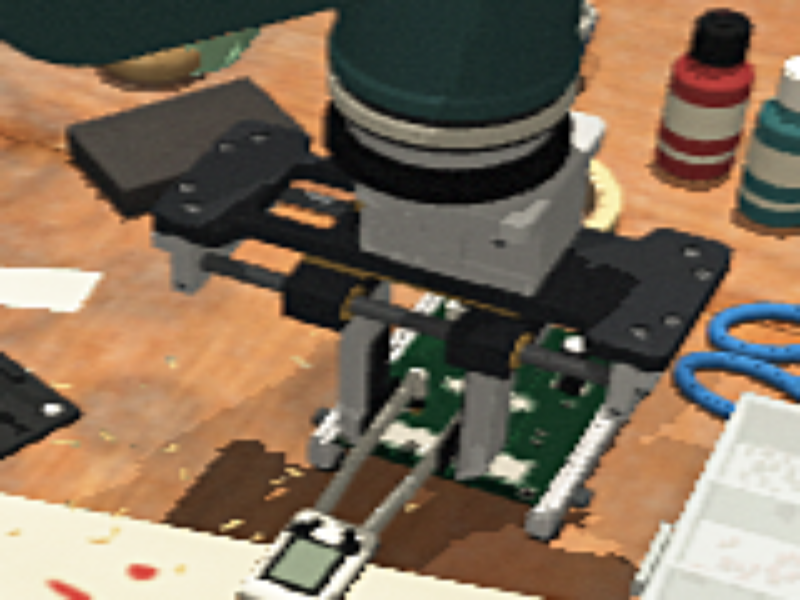

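View pics/t5c.png

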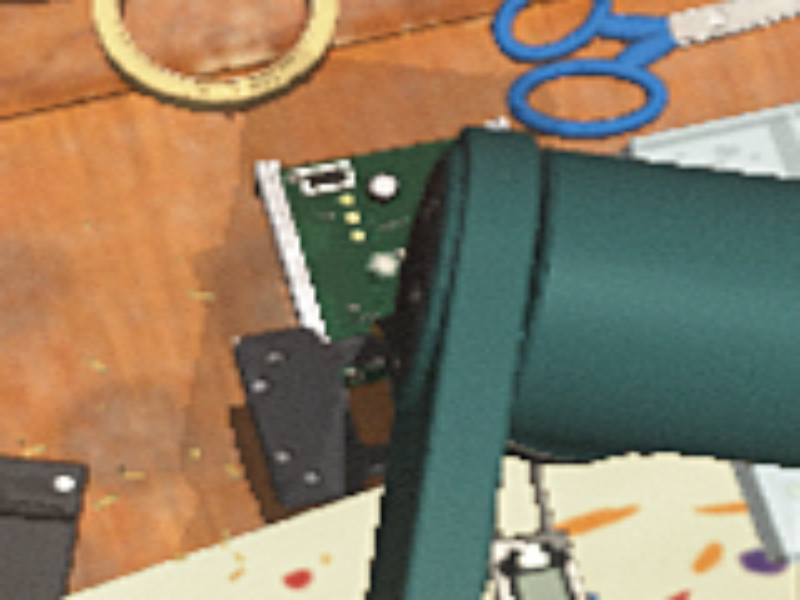

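```bash
cat >> h.py <<'E'
def cur():
    o=robot.get_obs(); R=Ro.from_euler('xyz',o['ee_rot']); yaw=R.as_euler('xyz')[2]-np.pi/2
    return o,Ro.from_euler('z',yaw),o['tool_pos']+Ro.from_euler('z',yaw).apply([.0008,0,0])+[0,0,.0205]
D=np.array([[.3706,.1776,.0598],[.3684,.1583,.0598],[.3451,.161,.0598],[.3484,.1804,.0598]])
D=Ro.from_euler('z',.137).apply(D-np.array([.4497,.1563,.052]))
E
python3 - <<'E'
from h import *
import pickle
a,b=pickle.load(open('s0.pkl','rb'))
o,R,g=cur(); print(g,D.round(4))
top=list(D)
tips=[[.032,y,-.036] for y in(-.0145,.0145)]
for n,box,f in(('side',(225,190,100,85),'o5s.png'),('top',(290,225,100,85),'o5t.png')):
    s=robot.snapshot(n)
    overlay(s,[g+R.apply(p) for p in top+tips],f,box,7)
E
```

```text
[ 0.51684801 -0.02581513  0.07932245] [[-0.0813  0.0103  0.0078]
 [-0.0808 -0.0091  0.0078]
 [-0.1043 -0.0096  0.0078]
 [-0.1036  0.01    0.0078]]
```

View pics/o5s.png

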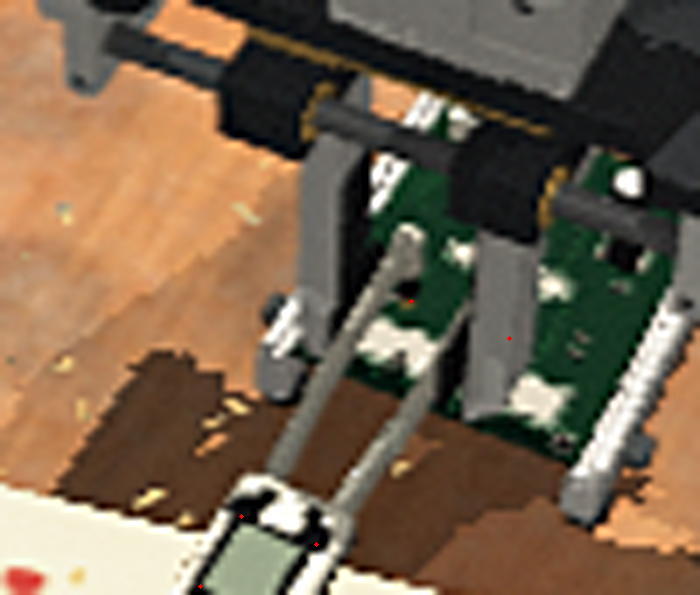

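View pics/o5t.png

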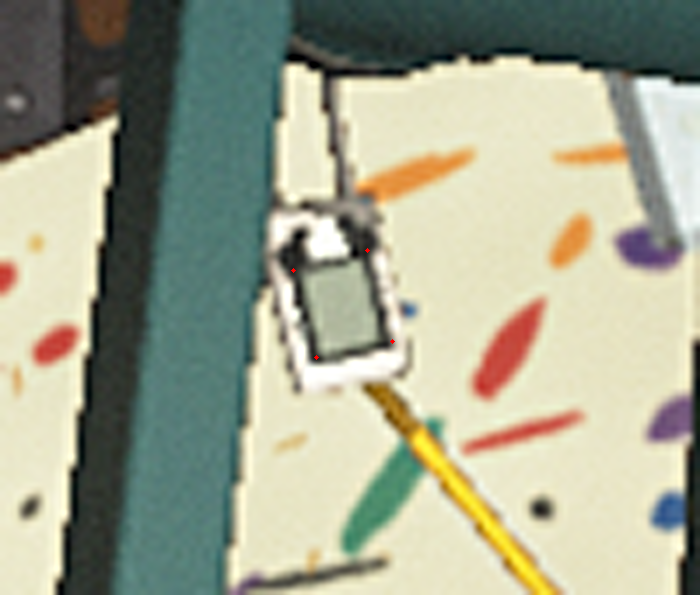

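```bash
python3 -m handwheel '{"delta_pos":[[0,-2,5],[0,0,6],[0,0,4],[0,0,3],[0,0,2],[0,0,1],[0,0,1],[0,0,0]],"rotation":[[0,0,0],[0,0,0],[0,0,0],[0,0,0],[0,0,0],[0,0,0],[0,0,0],[0,0,0]],"claw":[0.28,0.28,0.28,0.28,0.28,0.28,0.28,0.28]}'
python3 - <<'E'
from h import *
todo(.5151,-.0264,.037,1.795)
o,R,g=cur()
tips=[[.032,y,-.036] for y in(-.0145,.0145)]
s=robot.snapshot('side')
overlay(s,[g+R.apply(p) for p in list(D)+tips],'o6s.png',(225,190,100,85),7)
E
```

```text
time: 8.7
tool_pos: [0.514, -0.0264, 0.0366]
ee_rot: [3.141, 0.0, 1.795]
wrist_force: [-1.1, 0.4, 0.1]
width: 0.0338
t 8.7 d in target axes mm [-0.2  1.  -0.4] d in tool axes [-0.2  1.  -0.4] rotvec tool [0.0003 0.     0.0001] w 0.03377546587030433 F [-1.1   0.39  0.14]
```

View pics/o6s.png

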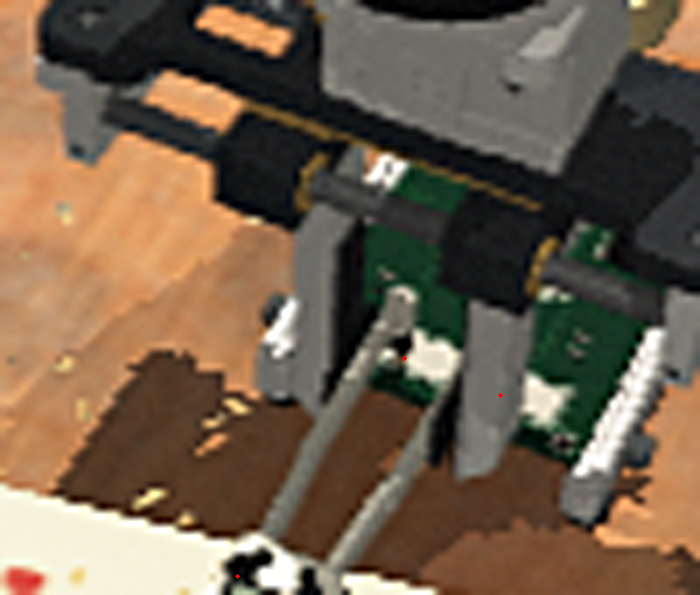

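```bash
python3 -m handwheel '{"delta_pos":[[0,0,1],[0,0,0],[0,0,0],[0,0,0],[0,0,0],[0,0,0],[0,0,0],[0,0,0]],"rotation":[[0,0,0],[0,0,0],[0,0,0],[0,0,0],[0,0,0],[0,0,0],[0,0,0],[0,0,0]],"claw":[0.28,0.28,0.28,0.28,0.28,0.28,0.28,0.28]}'
python3 - <<'E'
from h import *
F=[]
for i in range(4):
    s=robot.snapshot('side');o=robot.get_obs();F.append(np.r_[o['wrist_force'],o['tool_pos']])
print(np.mean(F,0).round(4))
o,R,g=cur()
tips=[[.032,y,-.0315] for y in(-.0145,.0145)]
overlay(s,[g+R.apply(p) for p in tips],'o7s.png',(255,215,60,45),12)
E
```

```text
time: 9.75
tool_pos: [0.514, -0.0264, 0.0355]
ee_rot: [3.141, -0.0, 1.795]
wrist_force: [0.3, -0.0, 0.8]
width: 0.0343
[ 0.0755  0.1903  0.1237  0.514  -0.0264  0.0355]
```

View pics/o7s.png

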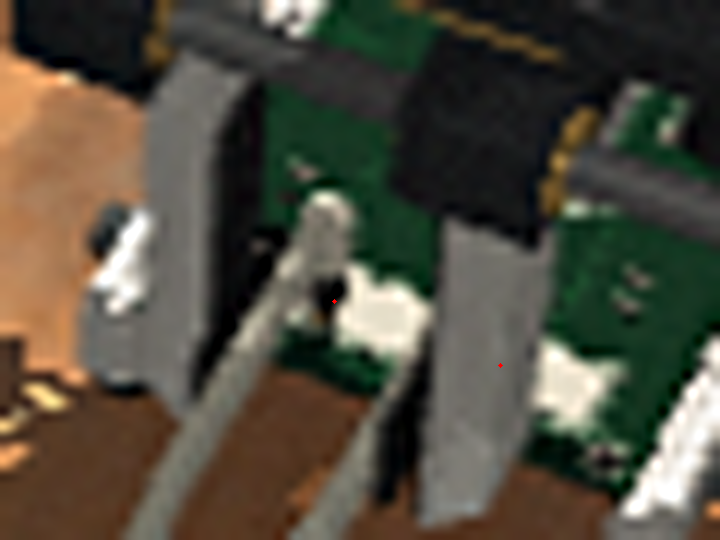

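Run:
```python
from h import *
import pickle
a,b=pickle.load(open('s0.pkl','rb'))
R=Ro.from_euler('z',-.224); c=np.array([.5463,-.0193,.024])
for uv in [(325,318),(325,310),(334,300)]:
    X=ray(b,255+(uv[0]+.5)/12-.5,215+(uv[1]+.5)/12-.5,.024); print(uv,X,R.apply(X-c).round(4))
s=robot.snapshot('side')
Rb=R.inv()
overlay(s,[c+Rb.apply([x,y,0]) for x in(-.006,0,.006) for y in(-.0315,0,.014,.0315)],'o8.png',(255,215,60,45),12)
im=cv2.imread('pics/o8.png')
b2=dict(b); b2['color']=b['color']
overlay(b,[c+Rb.apply([x,y,0]) for x in(-.006,0,.006) for y in(-.0315,0,.014,.0315)],'o8b.png',(255,215,60,45),12)
cv2.imwrite('pics/o8m.png',np.hstack([im[:,:540],cv2.imread('pics/o8b.png')])[:, :800] if False else cv2.resize(np.vstack([im,cv2.imread('pics/o8b.png')]),None,fx=.55,fy=.55))
```

```text
(325, 318) [ 0.53938797 -0.00574661  0.024     ] [-0.0037  0.0148  0.    ]
(325, 310) [ 0.54070419 -0.00475137  0.024     ] [-0.0022  0.0154  0.    ]
(334, 300) [ 0.54328107 -0.00462667  0.024     ] [0.0003 0.015  0.    ]
```

View pics/o8m.png

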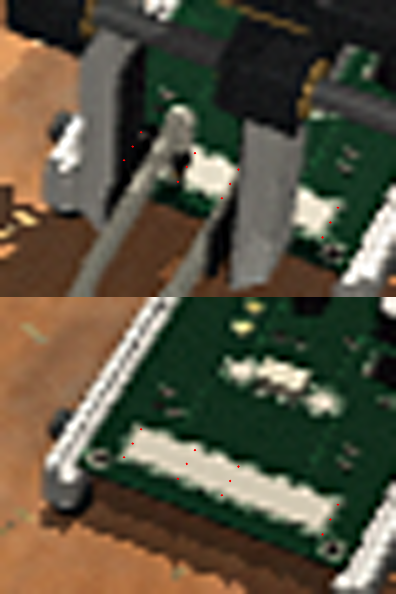

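```bash
cat >> h.py <<'E'
def meanF(n):
    F=[]
    for i in range(n):
        robot.snapshot('side');F.append(robot.get_obs()['wrist_force'])
    F=np.array(F);print('F',F.mean(0).round(2),'se',(F.std(0)/n**.5).round(2))
E
python3 -c "
from h import *
meanF(16)"
python3 -m handwheel '{"delta_pos":[[0,0,-5],[0,0,-8],[0,0,-7],[0,0,0],[0,0,0],[0,0,0],[0,0,0],[0,0,0]],"rotation":[[0,0,0],[0,0,0],[0,0,0],[0,0,0],[0,0,0],[0,0,0],[0,0,0],[0,0,0]],"claw":[0.28,0.28,0.28,0.28,0.3,0.32,0.32,0.32]}'
python3 -c "
from h import *
meanF(16)
o,R,g=cur();print(o['time'],o['width'],o['tool_pos'])
s=robot.snapshot('side')
overlay(s,[g+R.apply(p) for p in list(D)+[[.032,y,-.036] for y in(-.0145,.0145)]],'o9.png',(225,190,100,85),7)
"
```

```text
F [0.28 0.02 0.08] se [0.11 0.14 0.12]
time: 11.8
tool_pos: [0.5138, -0.0264, 0.0553]
ee_rot: [-3.141, -0.0, 1.795]
wrist_force: [0.8, 0.1, -0.1]
width: 0.0323
F [ 0.05  0.15 -0.45] se [0.11 0.08 0.09]
12.6 0.03204377738700936 [ 0.51393958 -0.02638403  0.05548758]
```

View pics/o9.png

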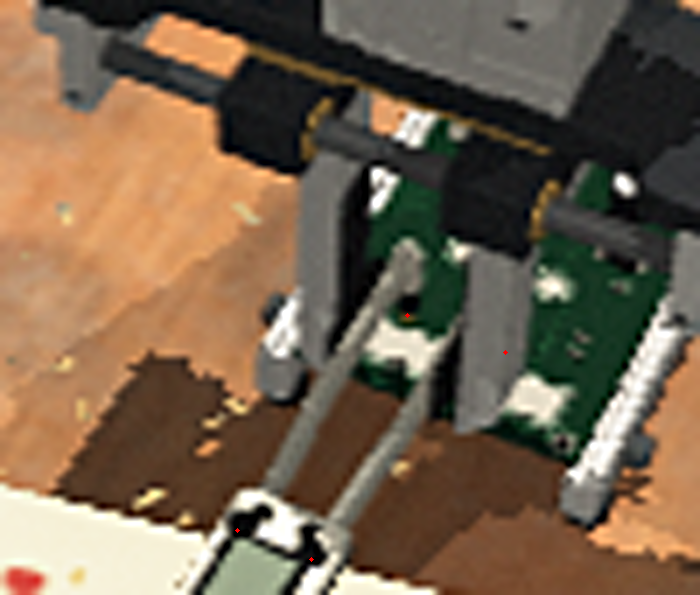

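Run:
```python
from h import *
o,R,g=cur()
s=robot.snapshot('side')
for p in ([.032,.013,-.036],): u=proj(s,g+R.apply(p));print(u,(u-[265,215]+.5)*16-.5)
overlay(s,[],'o10.png',(265,215,40,34),16)
```

```text
[283.41521349 234.79037293] [302.14341588 324.14596681]
```

View pics/o10.png

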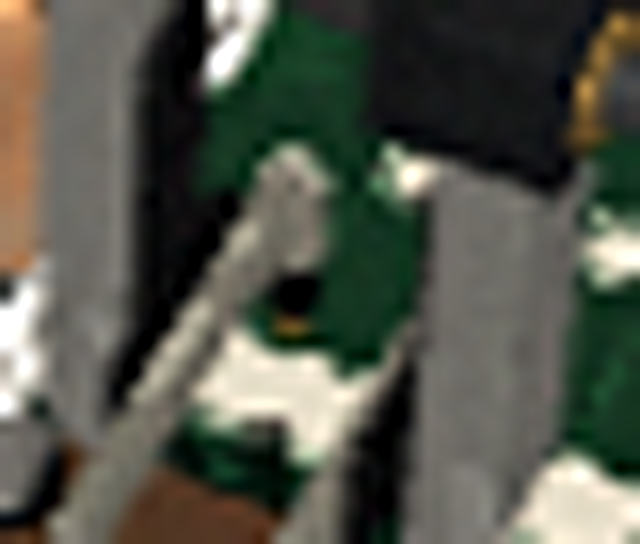

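```bash
python3 -m handwheel '{"delta_pos":[[0,10,0],[0,15,0],[0,11,0],[0,5,0],[0,0,3],[0,0,4],[0,0,3],[0,0,0]],"rotation":[[0,0,0],[0,0,0],[0,0,0],[0,0,0],[0,0,0],[0,0,0],[0,0,0],[0,0,0]],"claw":[0.32,0.32,0.32,0.32,0.32,0.32,0.32,0.32]}'
python3 - <<'E'
from h import *
todo(.5540,-.0175,.0365,1.795)
o,R,g=cur()
s=robot.snapshot('side')
Rb=Ro.from_euler('z',.224)
pads=[np.array([.5858,-.0095,.024])+Rb.apply([0,y,0]) for y in(-.013,.013)]
for p in pads: print('pad',((proj(s,p)-[280,205]+.5)*16-.5).round())
for z in (-.036,): print('tipL',((proj(s,g+R.apply([.032,.013,z]))-[280,205]+.5)*16-.5).round())
overlay(s,[],'o11.png',(280,205,45,34),16)
s=robot.snapshot('top')
overlay(s,[g+R.apply(p) for p in list(D)]+[np.array([.5855,-.0108,.024])+Rb.apply([0,y,0]) for y in(-.013,.013)],'o11t.png',(280,160,90,90),7)
E
```

```text
time: 13.7
tool_pos: [0.5533, -0.0173, 0.045]
ee_rot: [-3.141, -0.0, 1.795]
wrist_force: [0.4, 0.5, -0.6]
width: 0.0321
t 13.7 d in target axes mm [-0.3  0.6  8.5] d in tool axes [-0.3  0.6  8.5] rotvec tool [-0.0009 -0.0004 -0.0001] w 0.032067601365799614 F [ 0.42  0.49 -0.64]
pad [380. 410.]
pad [187. 338.]
tipL [190. 313.]
```

View pics/o11.png

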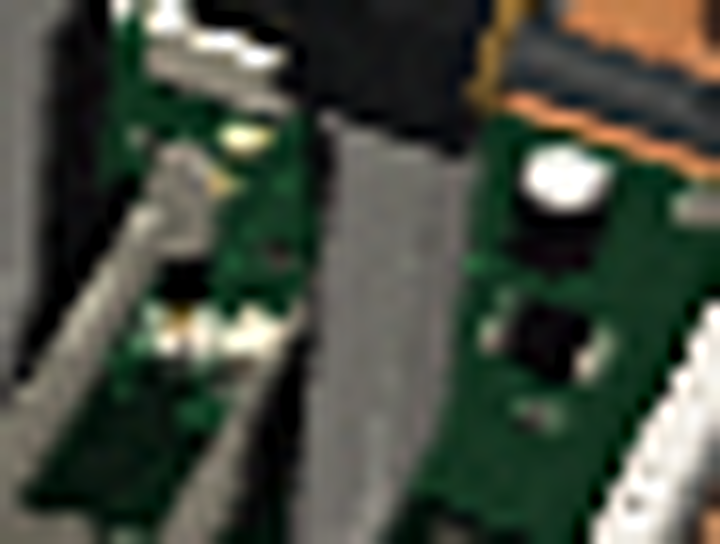

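View pics/o11t.png

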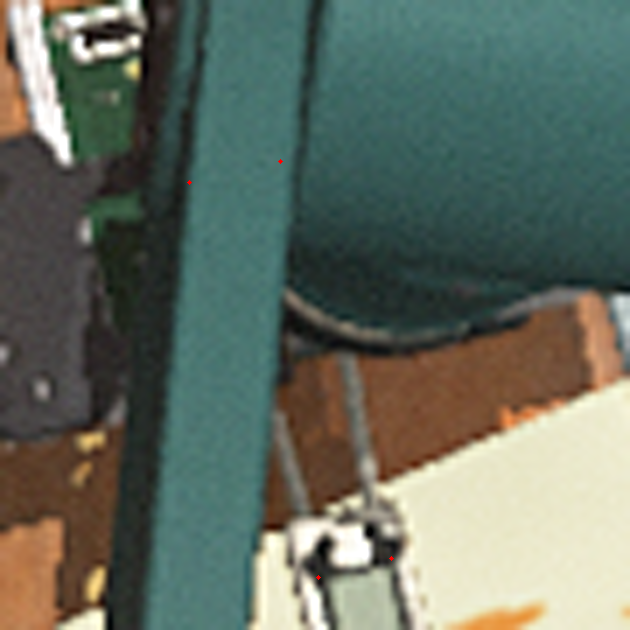

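```bash
python3 -m handwheel '{"delta_pos":[[0,1.2,1],[0,0,2],[0,0,1],[0,0,1],[0,0,1],[0,0,1],[0,0,1],[0,0,0]],"rotation":[[0,0,0],[0,0,0],[0,0,0],[0,0,0],[0,0,0],[0,0,0],[0,0,0],[0,0,0]],"claw":[0.32,0.32,0.32,0.32,0.32,0.32,0.32,0.32]}'
python3 - <<'E'
from h import *
meanF(12)
todo(.5540,-.0175,.0365,1.795)
s=robot.snapshot('side')
overlay(s,[],'o12.png',(280,205,45,34),16)
E
```

```text
time: 14.8
tool_pos: [0.5551, -0.017, 0.0374]
ee_rot: [3.142, -0.0, 1.795]
wrist_force: [-0.0, 0.2, 0.1]
width: 0.032
F [-0.21 -0.52 -0.27] se [0.18 0.16 0.13]
t 15.4 d in target axes mm [-0.2 -1.2  1. ] d in tool axes [-0.2 -1.2  1. ] rotvec tool [ 0.0001 -0.      0.    ] w 0.032220132483723386 F [-0.53 -1.34 -0.2 ]
```

View pics/o12.png

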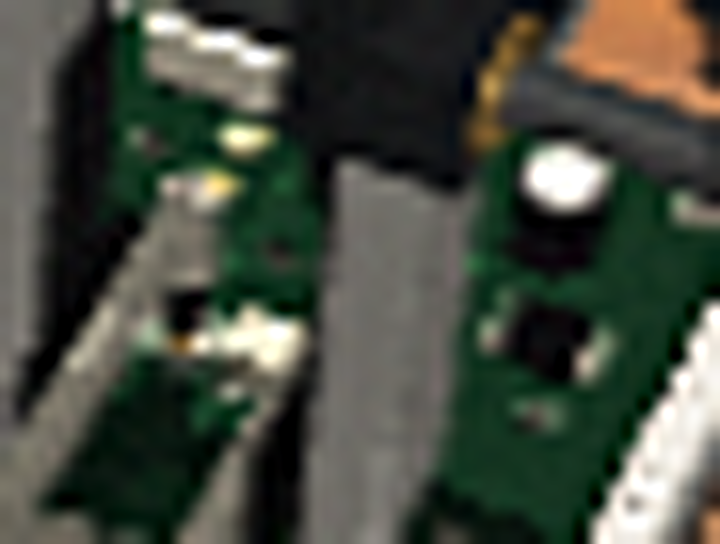

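```bash
python3 -m handwheel '{"delta_pos":[[0,0,0.5],[0,0,0.5],[0,0,0.5],[0,0,0.3],[0,0,0],[0,0,0],[0,0,0],[0,0,0]],"rotation":[[0,0,0],[0,0,0],[0,0,0],[0,0,0],[0,0,0],[0,0,0],[0,0,0],[0,0,0]],"claw":[0.32,0.32,0.32,0.32,0.32,0.32,0.32,0.32]}'
python3 - <<'E'
from h import *
meanF(24)
todo(.5540,-.0175,.0365,1.795)
s=robot.snapshot('side')
overlay(s,[],'o13.png',(280,205,45,34),16)
E
```

```text
time: 16.45
tool_pos: [0.5551, -0.017, 0.0357]
ee_rot: [3.142, -0.0, 1.795]
wrist_force: [0.2, 0.5, 0.3]
width: 0.0321
F [-0.33 -0.16 -0.02] se [0.09 0.1  0.08]
t 17.65 d in target axes mm [-0.3 -1.1 -0.8] d in tool axes [-0.3 -1.1 -0.8] rotvec tool [ 0.     -0.0001  0.    ] w 0.03215183558354895 F [-0.11  0.69  0.79]
```

View pics/o13.png

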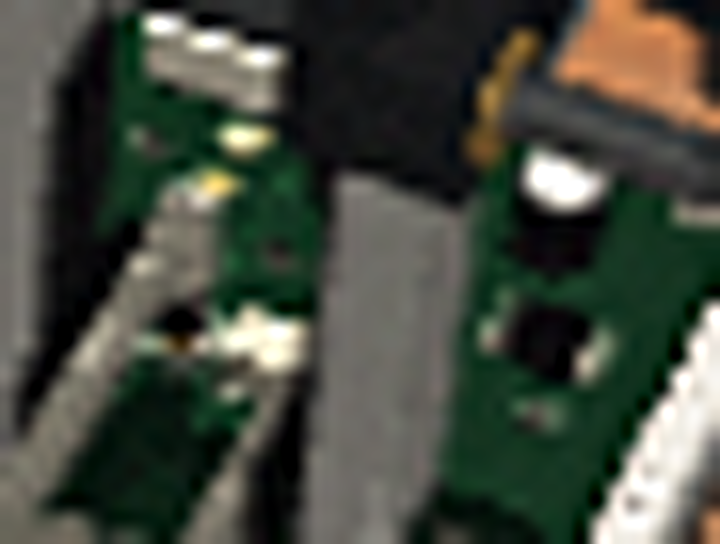

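```bash
python3 -c "
from h import *
o=robot.get_obs();print(o['time'],abs(o['qvel']).max());print(robot.close_job())"
```

```text
17.7 0.0013288208620160823
the job is handed in; nothing more can be done
None
```

I lifted the tweezers by the grips out of the cradle and pressed both tips onto the zero strip for over a second. I then squeezed the legs to 32 mm (tip gap about 26 mm), set the tips on the two ringed pads, and handed in at 17.7 s still holding them.

**Zero strip:** the wrist force was about 0.5 ± 0.15 N higher with the tips on the strip than after lifting off. The left tip appeared about 2–4 mm from the strip's centre line, inside the 7 mm limit.

**Pads, at hand-in:**
- **Grip:** finger opening was 32.1 mm. Tool tilt was within 0.001 rad, and the last overlays of the tail matched to about a pixel. The joints were still, at no more than 0.0013 rad/s.
- **Left tip:** its image stayed put while the legs went down the last 1.8 mm, so it is in contact. It appears about 0.5 mm from its pad's centre.
- **Force:** about 0.4 ± 0.12 N on the pads. This is a rough figure, because single force readings scatter by around 1 N.

**What I could not check:**
- **Right tip:** a finger hid it on the strip and on the pads, so its position there is inferred from the finger opening and the tool angle.
- **Cameras:** the two differed by about 1–1.5 mm on where the board is. I aimed between them and made the last small correction from the side view.

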